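# Scan the broad carton's barcode label

### The job

Pick up the pocket barcode scanner and aim its window straight at the barcode label on the broader of the two labelled cartons, from about 10 cm away, and hold it still there for about two seconds so that it reads. Then set the scanner down, without dropping it, flat and lengthwise on its charging pad with the keys up, and let go; leave the cartons and the other things on the worktop where they stand.

Things in the scene. Friction and masses are not known exactly. Their poses are not given: they have to be found in the camera images.
- scanner_mid (a point): Centre of the pocket barcode scanner, half-way up. A grey bar 150 mm long (its x), 46 mm wide (its y, flat parallel sides to grip) and 36 mm high (its z), 0.2 kg; it lies loose on the worktop with small white keys and a black display on top (+z). The black rubber end is +x and holds the reading window; the end with the wire strap eye is -x.
- scanner_window (a point): Centre of the scanner's reading window, in the middle of its black end: 75 mm from the scanner's centre along its +x, at the same height. It reads straight ahead along +x, by itself (no trigger), when the label's centre is 50 to 160 mm in front of the window, at most 25 mm to the side and 20 mm up or down from the line straight ahead, and the line is within 20 degrees of square to the label; it must keep still for 1.5 s.
- broad_label_mid (a point): Centre of the white barcode label (64 mm wide, 44 mm high, black bars) on the front of the broad carton (73 mm deep, 112 mm wide, 132 mm high), 66 mm above the worktop. Its x axis points into the carton, square to the label (the label is seen from its -x side), y lies along the label, z is up.
- narrow_label_mid (a point): Centre of the same kind of label on the narrow carton (56 mm deep, 80 mm wide, 132 mm high), 66 mm above the worktop; same axes. Not the one to scan.
- pad_mid (a point): Centre of the top of the charging pad, 8 mm above the worktop: a flat black rubber pad with a grey middle, 190 mm long (its x) and 110 mm wide (its y), fixed to the worktop. The scanner lies along x, its window at either end.
- flat_tin: Round flat food tin, 86 mm across, 40 mm high; origin at the centre of its underside. Leave alone.
- spice_jar: Spice jar with a red cap, standing alone behind the gap between the cartons, in front of the row at the wall, 40 mm wide, 106 mm high; origin at the centre of its underside. Leave alone.
- mug: Yellow mug, 84 mm across, 119 mm with its handle, 100 mm high; origin at the centre of its underside. Leave alone.

How it is judged:
On the way:
1. the held scanner's window aims at the broad carton's label from 50 to 160 mm in front, within 25 mm sideways, 20 mm in height and 20 degrees of square, and keeps still for 1.5 s (x of broad_label_mid in the frame of scanner_window between 0.05 and 0.16 m and y of broad_label_mid in the frame of scanner_window between -0.025 and 0.025 m and z of broad_label_mid in the frame of scanner_window between -0.02 and 0.02 m and x of scanner_window in the frame of broad_label_mid below 0 m and angle between the x axis of scanner_window and the x axis of broad_label_mid, either way round below 0.35 rad and linear speed of scanner below 0.03 m/s and angular speed of scanner below 0.2 rad/s and contact force between the fingers and scanner above 0.5 N), for 1.5 s.
At the end, for the whole second after the job is handed in: The scanner lies flat (within 6 degrees), keys up, at rest and released on the charging pad, its centre within 40 mm lengthwise and 35 mm crosswise of the pad's centre and its length within 20 degrees of the pad's; the cartons and bystanders have moved less than 20 mm (x of scanner_mid in the frame of pad_mid between -0.04 and 0.04 m and y of scanner_mid in the frame of pad_mid between -0.035 and 0.035 m and z of scanner_mid in the frame of pad_mid between 0.012 and 0.024 m and angle between the x axis of scanner_mid and the x axis of pad_mid, either way round below 0.35 rad and angle between scanner_mid's own z axis and vertical below 0.1 rad and linear speed of scanner below 0.02 m/s); the robot touches nothing.
It fails at once if the scanner is let go while more than about 25 mm above where it lies (dropped) (contact force between the fingers and scanner below 0.01 N and height (world z) of scanner_mid above 0.052 m).
It fails at once if a carton is moved more than 20 mm (distance of any of broad_label_mid, narrow_label_mid from where it was at the start of the episode above 0.02 m).
It fails at once if the flat tin, the spice jar or the mug is moved more than 20 mm (distance of any of flat_tin, spice_jar, mug from where it was at the start of the episode above 0.02 m).
It also fails if it takes over 45 s, if anything falls off the work surface, if the arm or the gripper's body presses on something with over 40 N, if the wrist force passes 120 N, or if a joint passes its speed limit or range.

### The arm

A 6-joint arm with a two-finger parallel gripper is mounted at the origin on a cart in front of the work surface, level with it; the furniture and walls round the work are solid. World frame = base frame: x ahead of the robot, y to its left, z up, the work surface at z = 0. Lengths are in m, angles in rad, forces in N, time in s.
With the tool pointing down it reaches from about 0.425 to 0.925 m from the base axis. Payload 12.5 kg.
Tool frame: the origin (TCP) lies between the finger pads; the fingertips stand 14 mm ahead of it and the grasp point (between the pads) lies 5 mm behind it; z points along the fingers, y is the line along which they close (so a half turn about z gives the same grasp; the last joint's range is limited). The gripper opens to 85 mm and grips with 20 to 120 N. Pads are 22 mm wide; open, the fingers measure 114 mm over their backs; the gripper's body (76 mm by 85 mm) begins 54 mm behind the grasp point. The pads swing forward as they close: fully open they stand 13 mm farther back than shut.
Start: joints at [1.173, 0.491, 1.559, -0, 1.092, -0.106], TCP at [0.18, 0.599, 0.245] pointing down, gripper open.
Joint ranges: [-3.1, 3.1], [-0.84, 2.19], [0.05, 2.79], [-1.13, 4.28], [0.06, 2.93], [-2.69, 2.69]. Speed limits (rad/s): [2.22, 2.22, 2.79, 3.14, 3.14, 3.14].

### API

Orientations are given as a unit quaternion [x, y, z, w].
In Python, from plant import ctrl gives the robot as it stands.
- The arm moves only by the tool play_rows, never from a script. Its argument "moves" is a list that holds one entry, the list of rows, each a list of 7 numbers: the closure, from 0 (fully open) to 1 (shut), then the shift along the tool's x, y, z in units of 25 cm (1.0 is 25 cm), then the turn, a rotation vector about the tool's x, y, z in units of 180 degrees (1.0 is 180 degrees). A call has 1 to 20 rows; each row is the pose to reach, as a shift and turn from the pose commanded when the call began, along the tool's axes at that moment, turning the shorter way round; what a row does not reach only later rows make up. A row lasts 1/10 s, in which the tool goes at most 50 mm and 8.59 degrees, less where a joint would pass 70% of its speed; a pose out of reach is approached as far as the arm can. A call with a number of a shift or a turn outside -1 to 1 is refused whole. A call with a gripper value outside its range is refused whole. The fingers move at their own pace and stop on an object; "squeeze" is the grip in N (left out, the last holds). Time passes only in rows, so rows that repeat a pose let the fingers close. It gives the time, the measured TCP pose, the force, the opening and the grip force at its end, in the units of the state.
- ctrl.read_state(): the state, without advancing time (a new reading comes with each control period).
- ctrl.camera(name): name is "scene" or "top" or "wrist"; returns a dict with "image" (480x640x3 uint8, blue, green, red), "fx", "fy", "cx", "cy" (pixels), "extrinsics" (4x4, takes a point from camera to world coordinates). Camera axes: x right, y down, z forward; pixel columns grow to the right and rows downward; lengths in m; the calibration is good to about 2 mm. The wrist camera is an equidistant fisheye: a pixel r from the principal point sees the ray r / f radians off the axis. A picture is of the moment at which its call begins. There is no depth.
- ctrl.close_job(): hands the job in; it is judged then, once.
The state is a dict: "time": time; "joints": joint angles; "qd": joint speeds; "effort": joint torques, N m; "eef_pos": TCP position; "ee_rot": TCP orientation; "contact_force": force on the tool from outside, world axes, zero at the start; "ft_torque": the same for the moment, N m; "width": finger opening in m; "grip_force": force on a finger pad.
Only numpy, scipy, OpenCV 4.12 (cv2) and the standard library are available. Lean on these libraries where they do the work, as an engineer would, in place of code of your own. Each camera call takes 0.05 s, during which the arm holds its last target. There are 200 camera calls.

## Working session

There is one attempt and no reset: what is moved stays moved. The work goes in short steps, Python scripts to look and compute and a tool call to move; the robot and the scene stay as the last step left them, time stands still between calls to the robot, and variables do not carry over. Pictures are saved under pics/ and viewed, at most 10 in all, crops included, and the job is handed in when it is done.

Besides the shell and the picture viewer there is one more tool, called after ">>>" in YAML: its name, and indented under it one key for each argument. play_rows: Moves the arm, as the interface text tells. Its arguments: {"type":"object","properties":{"moves":{"type":"array","items":{"type":"array","items":{"type":"array","items":{"type":"number"}}}},"squeeze":{"type":"number"}},"required":["moves"]}

```bash
mkdir -p pics; cat > h.py <<'E'
import numpy as np,cv2
from scipy.spatial.transform import Rotation as R
from plant import ctrl
def ray(c,u,v,wrist=False):
    x=(u-c["cx"])/c["fx"];y=(v-c["cy"])/c["fy"]
    if wrist:
        r=np.hypot(x,y);d=np.array([x/r*np.sin(r),y/r*np.sin(r),np.cos(r)]) if r>1e-9 else np.array([0,0,1.])
    else: d=np.array([x,y,1.])
    E=np.array(c["extrinsics"]);return E[:3,3],E[:3,:3]@d
def onz(c,u,v,z,wrist=False):
    o,d=ray(c,u,v,wrist);return o+d*(z-o[2])/d[2]
E
python3 - <<'E'
from h import *
import pickle
for n in("scene","top"):
    c=ctrl.camera(n);cv2.imwrite(f"pics/{n}0.png",c["image"]);pickle.dump(c,open(f"{n}0.pkl","wb"))
    print(n,c["fx"],c["cx"],np.round(c["extrinsics"],3))
print(ctrl.read_state())
E
```

```text
scene 555.720248531231 315.16739977317894 [[-0.943  0.214 -0.253  1.019]
 [ 0.331  0.621 -0.71   1.082]
 [ 0.006 -0.754 -0.657  1.094]
 [ 0.     0.     0.     1.   ]]
top 435.7827061466692 322.05046649824845 [[ 0.029 -0.987  0.157  0.423]
 [-0.999 -0.032 -0.018  0.012]
 [ 0.022 -0.157 -0.987  1.283]
 [ 0.     0.     0.     1.   ]]
{'time': 0.1, 'joints': array([ 1.17339922e+00,  4.91493542e-01,  1.55938273e+00, -5.65802641e-06,
        1.09172669e+00, -1.05587272e-01]), 'qd': array([-0.00088406, -0.00077889, -0.00107694, -0.00067463, -0.00038377,
       -0.00059385]), 'effort': array([ 4.19670017e-03, -6.19450665e+01, -2.62032688e+01, -9.70076371e-05,
        2.84188667e-03, -2.48886573e-05]), 'eef_pos': array([0.17970216, 0.59841163, 0.24479173]), 'ee_rot': array([ 1.45386479e-01,  9.89374811e-01, -4.89886116e-04, -1.23276027e-04]), 'contact_force': array([-0.48345863, -0.45066499, -0.67344105]), 'ft_torque': array([0.00838672, 0.02993659, 0.01991013]), 'grip_force': 0.0, 'width': 0.08541144662485035}
```

View pics/scene0.png

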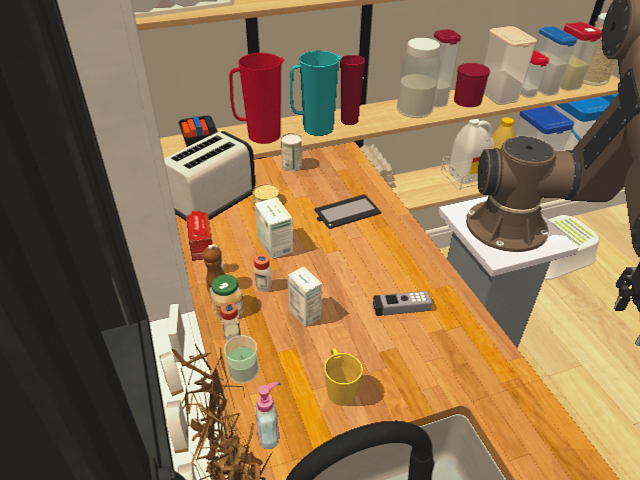

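View pics/top0.png

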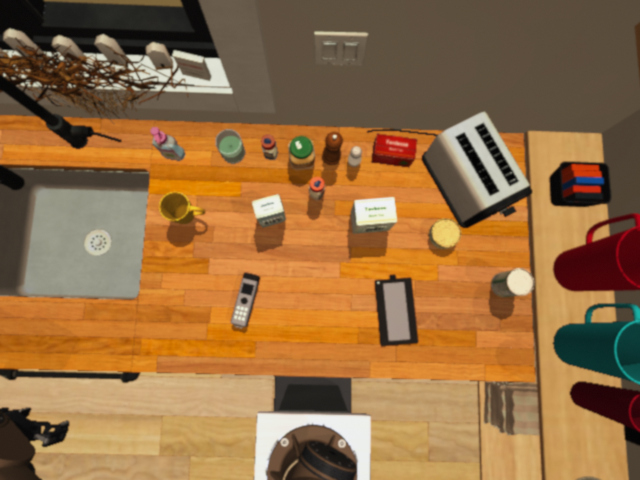

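The scene shows the scanner at top-view pixel (246,300) with its black end up, away from the robot. The broad carton is at (375,212), the narrow one at (268,210), the pad at (396,310), the tin at (445,235) and the jar at (316,188). Next, enlarged crops for corner pixels.

```bash
python3 - <<'E'
import cv2
a=cv2.imread("pics/top0.png")
c=cv2.resize(a[170:350,225:425],None,fx=4,fy=4,interpolation=cv2.INTER_CUBIC)[:600*2]
c=cv2.resize(a[190:340,225:425],None,fx=4,fy=4,interpolation=cv2.INTER_CUBIC)
cv2.imwrite("pics/c1.png",c)
E
```

```text
(no output)
```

View pics/c1.png

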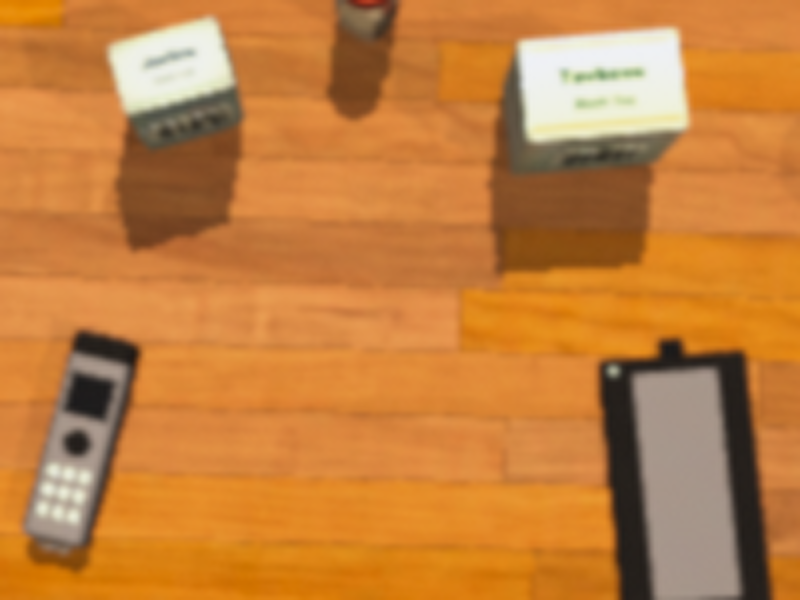

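```bash
python3 - <<'E'
from h import *
import pickle
c=pickle.load(open("top0.pkl","rb"))
g=lambda u,v,z:onz(c,u/4+225-.4,v/4+190-.4,z)[:2]
f=lambda n,P,z:print(n,[np.round(g(*p,z),3).tolist() for p in P])
f("broad",[(518,40),(678,28),(690,130),(527,140)],.132)
f("broad bot",[(510,172),(645,162)],0)
f("narrow",[(108,47),(215,18),(240,90),(130,118)],.132)
f("scan top corners",[(80,332),(138,346),(27,530)],.036)
f("axis",[(90,396),(77,442),(62,492)],.036)
im=c["image"];sub=im[265:350,370:425].astype(int)
m=((sub.max(2)-sub.min(2))<40)&(sub.max(2)>100)
k,l,s,ce=cv2.connectedComponentsWithStats(m.astype(np.uint8));i=1+s[1:,4].argmax()
ct=cv2.findContours((l==i).astype(np.uint8),0,2)[0][0]
b=cv2.boxPoints(cv2.minAreaRect(ct))+[370,265];print(s[i])
Pp=np.array([onz(c,*p,.008)[:2] for p in b]);print("pad grey",Pp.round(3),Pp.mean(0))
f("jar,",[(365,30)],0.0)
for n,p,z in(("tin",(445,235),.04),("mug",(176,207),.1)):print(n,onz(c,*p,z))
E
```

```text
broad [[0.737, -0.092], [0.749, -0.201], [0.678, -0.21], [0.668, -0.099]]
broad bot [[0.671, -0.1], [0.682, -0.201]]
narrow [[0.722, 0.186], [0.745, 0.115], [0.696, 0.096], [0.674, 0.169]]
scan top corners [[0.537, 0.209], [0.529, 0.167], [0.397, 0.238]]
axis [[0.492, 0.2], [0.459, 0.207], [0.424, 0.215]]
[  13   17   27   59 1260]
pad grey [[ 0.521 -0.191]
 [ 0.53  -0.254]
 [ 0.364 -0.271]
 [ 0.356 -0.208]] [ 0.44263308 -0.23086101]
jar, [[0.777, 0.013]]
tin [ 0.66485471 -0.36758345  0.04      ]
mug [0.70743245 0.39831371 0.1       ]
```

```bash
cat >> h.py <<'E'
def rel(p,yaw):
    """shift/turn units to TCP p with tool down, tool x along world yaw (mod pi)"""
    s=ctrl.read_state();r=R.from_quat(s["ee_rot"])
    best=None
    for k in(0,np.pi):
        a=yaw+k;t=R.from_matrix(np.array([[np.cos(a),np.sin(a),0],[np.sin(a),-np.cos(a),0],[0,0,-1.]]))
        w=(r.inv()*t).as_rotvec()
        if best is None or np.linalg.norm(w)<np.linalg.norm(best):best=w
    print("t",s["time"],"shift",np.round(r.inv().apply(np.array(p)-s["eef_pos"])/.25,3),"turn",np.round(best/np.pi,4))
E
python3 -c "
from h import *
rel([.32,.40,.2],-.21);rel([.461,.205,.18],-.21)"
```

```text
t 0.1 shift [-0.766 -0.598  0.18 ] turn [-0.0003 -0.     -0.026 ]
t 0.1 shift [-1.53  -1.183  0.26 ] turn [-0.0003 -0.     -0.026 ]
```

>>> play_rows:
  moves:
    - [[0,-0.766,-0.598,0.18,0,0,-0.026],[0,-0.766,-0.598,0.18,0,0,-0.026],[0,-0.766,-0.598,0.18,0,0,-0.026],[0,-0.766,-0.598,0.18,0,0,-0.026],[0,-0.766,-0.598,0.18,0,0,-0.026],[0,-0.766,-0.598,0.18,0,0,-0.026],[0,-0.766,-0.598,0.18,0,0,-0.026],[0,-0.766,-0.598,0.18,0,0,-0.026],[0,-0.766,-0.598,0.18,0,0,-0.026],[0,-0.766,-0.598,0.18,0,0,-0.026]]

```text
time: 1.1
eef_pos: [0.3196, 0.4011, 0.2004]
ee_rot: [0.104, 0.995, 0.0, 0.0]
contact_force: [-0.7, 0.5, 0.6]
width: 0.0856
grip_force: 0.0
```

```bash
python3 -c "
from h import *
rel([.461,.205,.18],-.21)"
```

```text
t 1.1 shift [-0.716 -0.65   0.081] turn [0.0001 0.     0.0005]
```

>>> play_rows:
  moves:
    - [[0,-0.716,-0.65,0.08,0,0,0],[0,-0.716,-0.65,0.08,0,0,0],[0,-0.716,-0.65,0.08,0,0,0],[0,-0.716,-0.65,0.08,0,0,0],[0,-0.716,-0.65,0.08,0,0,0],[0,-0.716,-0.65,0.08,0,0,0],[0,-0.716,-0.65,0.08,0,0,0],[0,-0.716,-0.65,0.08,0,0,0],[0,-0.716,-0.65,0.08,0,0,0],[0,-0.716,-0.65,0.08,0,0,0]]

```text
time: 2.1
eef_pos: [0.4608, 0.205, 0.1805]
ee_rot: [0.104, 0.995, 0.0, 0.0]
contact_force: [0.5, 0.5, -0.1]
width: 0.0851
grip_force: 0.0
```

```bash
python3 - <<'E'
from h import *
import pickle
c=ctrl.camera("wrist");pickle.dump(c,open("w1.pkl","wb"));cv2.imwrite("pics/w1.png",c["image"]);print(c["fx"],c["cx"],c["cy"],np.round(c["extrinsics"],3))
E
```

```text
371.64829954431775 318.86936308044557 238.28128434923266 [[ 0.206  0.934  0.292  0.385]
 [ 0.979 -0.196 -0.062  0.22 ]
 [-0.     0.299 -0.954  0.309]
 [ 0.     0.     0.     1.   ]]
```

View pics/w1.png

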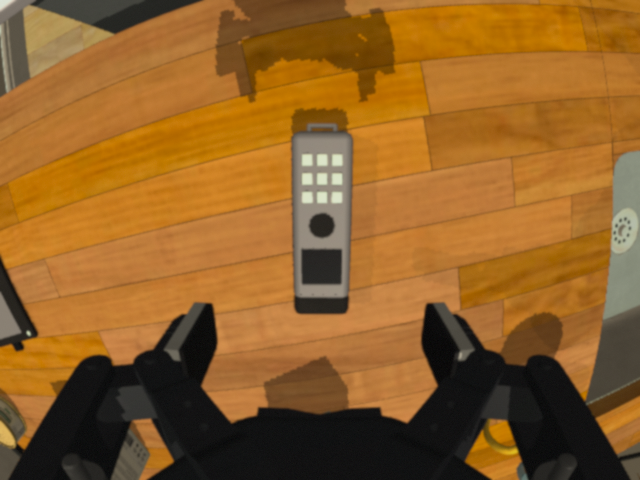

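The wrist view shows the scanner well aligned: strap end at (322,131), black end edge at about (322,298-312), keys and display on the axis at x≈322. I'll compute its centre from this.

```bash
python3 - <<'E'
from h import *
import pickle
c=pickle.load(open("w1.pkl","rb"))
for n,u,v in(("strap end",322,132),("window end",322,298),("window end bottom",321.5,313),("keys",322.5,179),("disp",321.5,266),("button",322,225)):
    print(n,onz(c,u,v,0.036 if "bottom" not in n else 0,True).round(4))
rel([.461,.205,.018],-.21)
E
```

```text
strap end [0.3897 0.2216 0.036 ]
window end [0.5189 0.1947 0.036 ]
window end bottom [0.5521 0.1877 0.    ]
keys [0.4238 0.2148 0.036 ]
disp [0.4911 0.2001 0.036 ]
button [0.4584 0.2073 0.036 ]
t 2.15 shift [-0.    0.    0.65] turn [0.0001 0.0001 0.0005]
```

>>> play_rows:
  moves:
    - [[0,0,-0.004,0.2,0,0,0],[0,0,-0.004,0.35,0,0,0],[0,0,-0.004,0.48,0,0,0],[0,0,-0.004,0.58,0,0,0],[0,0,-0.004,0.64,0,0,0],[0,0,-0.004,0.64,0,0,0],[0,0,-0.004,0.64,0,0,0],[1,0,-0.004,0.64,0,0,0],[1,0,-0.004,0.64,0,0,0],[1,0,-0.004,0.64,0,0,0],[1,0,-0.004,0.64,0,0,0],[1,0,-0.004,0.64,0,0,0],[1,0,-0.004,0.64,0,0,0],[1,0,-0.004,0.64,0,0,0],[1,0,-0.004,0.64,0,0,0],[1,0,-0.004,0.64,0,0,0]]
  squeeze: 50

```text
time: 3.75
eef_pos: [0.4615, 0.2033, 0.0213]
ee_rot: [0.105, 0.994, 0.0, 0.001]
contact_force: [-0.4, 0.6, 7.9]
width: 0.0451
grip_force: 51.2
```

```bash
python3 -c "
from h import *
rel([.461,.205,.13],-.21)
print(ctrl.read_state()['width'])"
```

```text
t 3.75 shift [ 0.003  0.007 -0.435] turn [ 0.0003  0.0005 -0.    ]
0.045125176875313776
```

>>> play_rows:
  moves:
    - [[1,0,0,-0.04,0,0,0],[1,0,0,-0.1,0,0,0],[1,0,0,-0.2,0,0,0],[1,0,0,-0.3,0,0,0],[1,0,0,-0.3,0,0,0],[1,0,0,-0.3,0,0,0]]

```text
time: 4.35
eef_pos: [0.4611, 0.2031, 0.0958]
ee_rot: [0.105, 0.994, 0.0, 0.001]
contact_force: [-1.1, -0.0, -1.7]
width: 0.0454
grip_force: 52.1
```

```bash
python3 -c "
from h import *
rel([.480,.01,.085],-.06)
rel([.499,-.172,.069],.1)"
```

```text
t 4.35 shift [-0.235 -0.74   0.043] turn [ 0.0002  0.0003 -0.0478]
t 4.35 shift [-0.461 -1.436  0.107] turn [ 0.0002  0.0004 -0.0987]
```

>>> play_rows:
  moves:
    - [[1,-0.03,-0.08,0,0,0,-0.005],[1,-0.06,-0.2,0.01,0,0,-0.013],[1,-0.1,-0.32,0.02,0,0,-0.02],[1,-0.14,-0.44,0.03,0,0,-0.028],[1,-0.18,-0.56,0.04,0,0,-0.036],[1,-0.21,-0.66,0.04,0,0,-0.043],[1,-0.235,-0.74,0.04,0,0,-0.048],[1,-0.235,-0.74,0.04,0,0,-0.048],[1,-0.235,-0.74,0.04,0,0,-0.048]]

```text
time: 5.25
eef_pos: [0.4795, 0.0098, 0.0845]
ee_rot: [0.03, 1.0, 0.0, -0.001]
contact_force: [-0.2, 0.3, -2.4]
width: 0.0452
grip_force: 52.0
```

```bash
python3 -c "
from h import *
rel([.499,-.172,.069],.1)"
```

```text
t 5.25 shift [-0.122 -0.721  0.062] turn [ 0.0001 -0.0005 -0.0512]
```

>>> play_rows:
  moves:
    - [[1,-0.01,-0.08,0,0,0,-0.005],[1,-0.03,-0.2,0.01,0,0,-0.013],[1,-0.05,-0.32,0.02,0,0,-0.02],[1,-0.07,-0.44,0.03,0,0,-0.028],[1,-0.09,-0.56,0.04,0,0,-0.036],[1,-0.11,-0.66,0.05,0,0,-0.046],[1,-0.122,-0.721,0.062,0,0,-0.051],[1,-0.122,-0.721,0.062,0,0,-0.051],[1,-0.122,-0.721,0.062,0,0,-0.051],[1,-0.122,-0.721,0.062,0,0,-0.051]]

```text
time: 6.25
eef_pos: [0.4996, -0.1705, 0.0697]
ee_rot: [-0.051, 0.999, 0.0, -0.0]
contact_force: [0.1, -0.3, -2.2]
width: 0.045
grip_force: 52.0
```

```bash
python3 - <<'E'
from h import *
import pickle
rel([.499,-.172,.069],.1)
for n in("wrist","scene","top"):
    c=ctrl.camera(n);pickle.dump(c,open(n+"2.pkl","wb"));cv2.imwrite(f"pics/{n}2.png",c["image"])
a=cv2.imread("pics/top2.png")[190:340,300:460];b=cv2.imread("pics/scene2.png")[160:310,220:380]
cv2.imwrite("pics/c2.png",cv2.resize(np.hstack([a,b]),None,fx=2.5,fy=2.5,interpolation=cv2.INTER_CUBIC))
E
```

```text
t 6.25 shift [ 0.003 -0.006  0.003] turn [ 0.0002 -0.0002  0.0006]
```

View pics/c2.png

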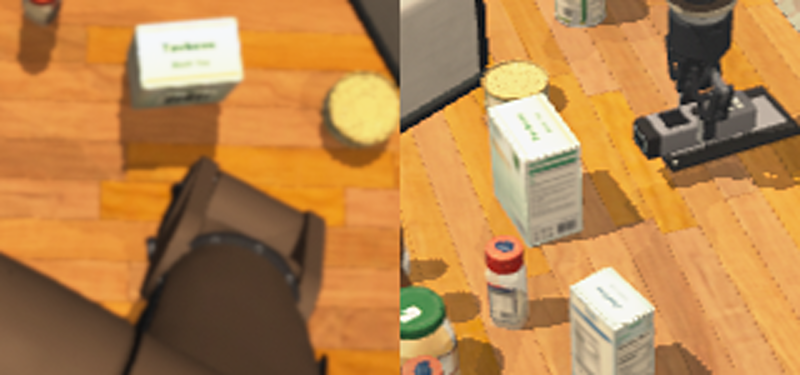

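View pics/wrist2.png

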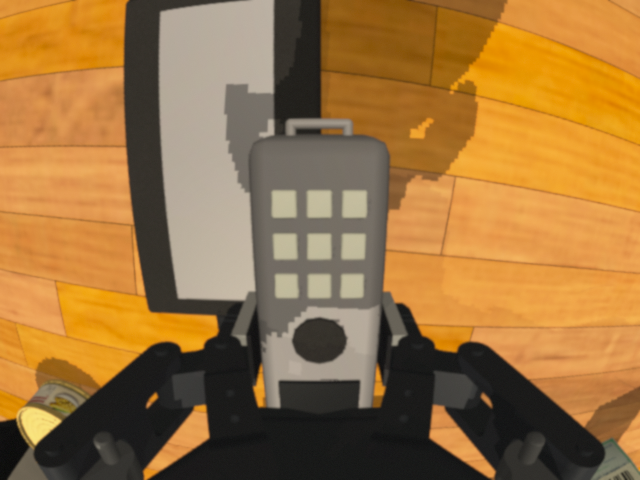

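Window aims at the broad carton and the scanner sits straight between the pads. Wrist view: scanner edges at u=251/389 (v=150) and 257/382 (v=290). I'll check that it is level, then hold.

```bash
python3 - <<'E'
from h import *
import pickle
c=pickle.load(open("wrist2.pkl","rb"))
Rm=np.array(c["extrinsics"])[:3,:3]
for a,b,v in((251,389,150),(257,382,290)):
    o,d1=ray(c,a,v,True);o,d2=ray(c,b,v,True)
    f=np.array([np.cos(.1),np.sin(.1),0]) 
    d1/=abs(d1@f) if 0 else 1
    # scale both so separation is 46 mm
    s=.046/np.linalg.norm(d1-d2);print((o+s*(d1+d2)/2).round(4))
# key rows: column spacing gives pitch-independent check on height plane
for z in(.08,.085,.09):print(z,[onz(c,319,v,z,True)[:2].round(4) for v in(137,204,247,286,340)])
for u,v in((158,9),(177,300),(273,0),(162,60)):print(onz(c,u,v,.008,True).round(4))
E
```

```text
[ 0.4298 -0.1776  0.075 ]
[ 0.4801 -0.1726  0.0756]
0.08 [array([ 0.4257, -0.1784]), array([ 0.4473, -0.1761]), array([ 0.462 , -0.1746]), array([ 0.4763, -0.1731]), array([ 0.4987, -0.1708])]
0.085 [array([ 0.4256, -0.1784]), array([ 0.4463, -0.1762]), array([ 0.4603, -0.1748]), array([ 0.474 , -0.1734]), array([ 0.4955, -0.1712])]
0.09 [array([ 0.4254, -0.1784]), array([ 0.4452, -0.1764]), array([ 0.4586, -0.175 ]), array([ 0.4718, -0.1736]), array([ 0.4922, -0.1715])]
[ 0.3614 -0.2722  0.008 ]
[ 0.5289 -0.2537  0.008 ]
[ 0.3573 -0.2089  0.008 ]
[ 0.3911 -0.2657  0.008 ]
```

>>> play_rows:
  moves:
    - [[1,0,0,0,0,0,0],[1,0,0,0,0,0,0],[1,0,0,0,0,0,0],[1,0,0,0,0,0,0],[1,0,0,0,0,0,0],[1,0,0,0,0,0,0],[1,0,0,0,0,0,0],[1,0,0,0,0,0,0],[1,0,0,0,0,0,0],[1,0,0,0,0,0,0],[1,0,0,0,0,0,0],[1,0,0,0,0,0,0],[1,0,0,0,0,0,0],[1,0,0,0,0,0,0],[1,0,0,0,0,0,0],[1,0,0,0,0,0,0],[1,0,0,0,0,0,0],[1,0,0,0,0,0,0],[1,0,0,0,0,0,0],[1,0,0,0,0,0,0]]

```text
time: 8.4
eef_pos: [0.4998, -0.1718, 0.0698]
ee_rot: [-0.05, 0.999, 0.0, 0.0]
contact_force: [-0.6, -0.6, -1.8]
width: 0.0454
grip_force: 52.0
```

```bash
python3 -c "
from h import *
rel([.443,-.231,.07],.1)"
```

```text
t 8.4 shift [ 0.25  -0.213 -0.001] turn [0.     0.     0.0003]
```

>>> play_rows:
  moves:
    - [[1,0,0,0,0,0,0],[1,0,0,0,0,0,0],[1,0,0,0,0,0,0],[1,0,0,0,0,0,0],[1,0.03,-0.03,0,0,0,0],[1,0.09,-0.08,0,0,0,0],[1,0.16,-0.14,0,0,0,0],[1,0.22,-0.19,0,0,0,0],[1,0.25,-0.213,0,0,0,0],[1,0.25,-0.213,0.05,0,0,0],[1,0.25,-0.213,0.1,0,0,0],[1,0.25,-0.213,0.13,0,0,0],[1,0.25,-0.213,0.145,0,0,0],[1,0.25,-0.213,0.152,0,0,0],[1,0.25,-0.213,0.158,0,0,0],[1,0.25,-0.213,0.158,0,0,0],[1,0.25,-0.213,0.158,0,0,0]]

```text
time: 10.1
eef_pos: [0.4431, -0.2311, 0.0305]
ee_rot: [-0.05, 0.999, -0.0, 0.0]
contact_force: [0.0, -1.0, -2.7]
width: 0.0455
grip_force: 52.1
```

>>> play_rows:
  moves:
    - [[1,0,0,0.003,0,0,0],[1,0,0,0.005,0,0,0],[1,0,0,0.007,0,0,0],[1,0,0,0.007,0,0,0]]

```text
time: 10.5
eef_pos: [0.443, -0.2312, 0.0293]
ee_rot: [-0.05, 0.999, -0.0, 0.0]
contact_force: [-2.8, 0.5, 10.7]
width: 0.0455
grip_force: 53.6
```

Contact with the pad (10 N). I'll release and retreat straight up.

>>> play_rows:
  moves:
    - [[0.3,0,0,0,0,0,0],[0.3,0,0,0,0,0,0],[0,0,0,0,0,0,0],[0,0,0,0,0,0,0],[0,0,0,0,0,0,0],[0,0,0,0,0,0,0],[0,0,0,0,0,0,0],[0,0,0,-0.05,0,0,0],[0,0,0,-0.15,0,0,0],[0,0,0,-0.3,0,0,0],[0,0,0,-0.45,0,0,0],[0,0,0,-0.6,0,0,0],[0,0,0,-0.6,0,0,0],[0,0,0,-0.6,0,0,0]]

```text
time: 11.9
eef_pos: [0.443, -0.2311, 0.1797]
ee_rot: [-0.05, 0.999, -0.001, 0.001]
contact_force: [-0.6, 0.8, -1.4]
width: 0.0853
grip_force: 0.0
```

```bash
python3 -c "
from h import *
c=ctrl.camera('wrist');cv2.imwrite('pics/w3.png',c['image'])"
```

```text
(no output)
```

View pics/w3.png

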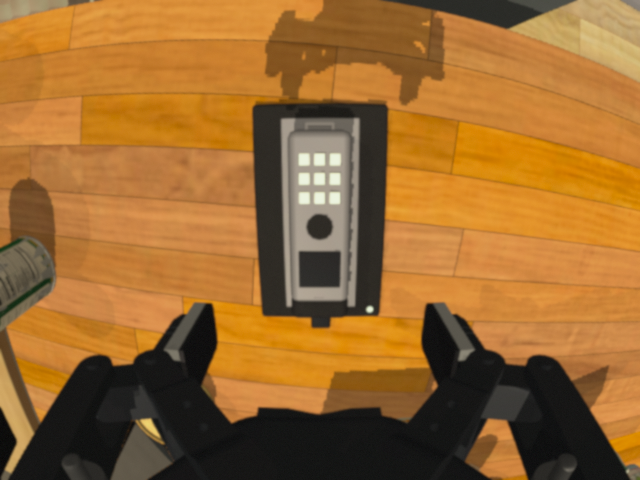

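The scanner lies flat and centred on the pad, keys up, at (320,220), inside the pad spanning u 255–385, and the gripper is clear.

```bash
python3 -c "
from h import *
print(ctrl.close_job())"
```

```text
the job is handed in; nothing more can be done
None
```

I held the scanner still for over 2 s, about 10 cm in front of the broad carton's label. I then set it flat and centred on the charging pad with the keys up, let go, and handed the job in at about 12 s; the hand-in returned no verdict.

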